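# Thread the antenna rod down through the stand's rings onto its spring ring

## Robot

A 6-joint arm with a two-finger parallel gripper is mounted at the origin on the work surface. World frame = base frame: x ahead of the robot, y to its left, z up, the work surface at z = 0. Lengths are in m, angles in rad, forces in N, time in s.
With the tool pointing down it reaches from about 0.375 to 0.9 m from the base axis. Payload 3.1 kg.
Tool frame: the origin (TCP) lies at the very end of the fingers, on their centre line; the grasp point (between the pads) lies 19 mm behind it (manip.grasp_offset is the distance from the TCP to the grasp point, in m); y points along the fingers, z is the direction in which the jaws open and shut, and the axes are right-handed (so a half turn about y gives the same grasp; the last joint's range is limited). The gripper opens to 85 mm and grips with 20 to 120 N. Pads are 22 mm wide; open, the fingers measure 114 mm over their backs; the gripper's body (76 mm by 85 mm) begins 54 mm behind the grasp point. The pads swing forward as they close: fully open they stand 13 mm farther back than shut.
Start: joints at [-1.321, 0.527, 1.433, -0, 1.181, -0.178], TCP at [0.259, -0.569, 0.231] pointing down, gripper open.
Joint ranges: [-3.08, 3.08], [-0.75, 2.2], [0.22, 2.44], [-1.43, 4.57], [0, 2.65], [-2.85, 2.85]. Speed limits (rad/s): [2.79, 2.79, 3.14, 3.14, 3.14, 3.14].

## Interface

Orientations are given as a unit quaternion [x, y, z, w].
In Python, from station import manip gives the robot as it stands.
- The arm moves only by the tool apply_moves, never from a script. Its argument "motion" is a list of rows, each a list of 5 numbers: the finger opening in mm, from 0 to 85.4, then the shift along the tool's x, y, z in units of 30 mm (1.0 is 30 mm), then the turn about the tool's y in units of 10 degrees (1.0 is 10 degrees). In form: [[fingers, x, y, z, twist], ...]. A call has 1 to 12 rows; each row is the pose to reach, as a shift and turn from the pose commanded when the call began, along the tool's axes at that moment; what a row does not reach only later rows make up. A row lasts 1/8 s, in which the tool goes at most 62.5 mm and 10.7 degrees, less where a joint would pass 70% of its speed; a pose out of reach is approached as far as the arm can. A call with a gripper value outside its range is refused whole. The fingers move at their own pace and stop on an object; "squeeze" is the grip in N (left out, the last holds). Time passes only in rows, so rows that repeat a pose let the fingers close. It gives the time, the measured TCP pose, the force and the opening at its end, in the units of the state.
- manip.sense(): the state, without advancing time (a new reading comes with each control period).
- manip.snapshot(name): name is "side" or "top" or "wrist"; returns the picture (420x560x3 uint8, red, green, blue); there is no depth.
- manip.get_calibration(name): a dict with "intrinsics" (3x3 intrinsics, pixels), "dist_coeffs" ([k1, k2, p1, p2, k3] as OpenCV has them; the pictures are not rectified), "extrinsics" (4x4, takes a point from camera to world coordinates). Camera axes: x right, y up, looking along -z (the intrinsics and any distortion apply to the point x, -y, -z); pixel columns grow to the right and rows downward; lengths in m; the calibration is good to about 2 mm. A picture is of the moment at which its call begins: read the wrist's pose just before it. get_calibration takes no time and is no camera call; for the wrist camera it gives the pose at the moment of the call.
- manip.sign_off(): hands the job in, once; it reports no verdict.
The state is a dict: "t": time; "q": joint angles; "qd": joint speeds; "tau": joint torques, N m; "tcp_pos": TCP position; "tool_rot": TCP orientation; "force": force on the tool from outside, world axes, zero at the start; "ft_torque": the same for the moment, N m; "finger_gap": opening from 0.0 (shut) to 1.0 (fully open).
Only numpy, scipy, OpenCV 4.12 (cv2) and the standard library are available. Lean on these libraries where they do the work, as an engineer would, in place of code of your own. Each camera call takes 0.05 s, during which the arm holds its last target.

## Task

Take the tallest of the three metal rods out of the dark rack and lower it, foot first, down through the two upper rings of the small antenna stand until the lowest, smallest ring stops it. Press on gently against that ring's spring so that the ring gives by some millimetres, about half its travel and never all of it, then let go: the rod must stay standing in the rings, bearing on the ring. Force nothing, and leave the other rods and everything else on the table where they are.

Things in the scene. Friction and masses are not known exactly. Their poses are not given: they have to be found in the camera images.
- rod_center (a point): Centre, half-way up, of the tallest rod: aluminium, 20 mm diameter, 160 mm long, 0.2 to 0.33 kg, foot tapering over its last 6 mm to a flat 14 mm across. z runs along it, foot to top; foot 80 mm below this point, top 80 mm above. It starts upright in one of the rack's holes (22 mm wide, 50 mm deep), foot 10 mm above the table, leaning up to 2 degrees; 110 mm stands out.
- rod_mid_center (a point): Centre of a second rod of the same kind and diameter, 115 mm long, in another hole of the rack. Not needed; leave it.
- rod_short_center (a point): Centre of the third rod, same kind and diameter, 95 mm long, in the remaining hole. Not needed; leave it.
- rack: Fixed dark red-brown block, 60 mm (its x) by 190 mm (its y) by 60 mm high, with three upright holes at y = -60, 0 and +60 mm in its frame. Origin at the centre of its underside on the table; z up.
- top_ring (a point): Centre of the mouth of the stand's highest, widest ring, on the common upright axis of all its rings, 122 mm above the table; z up. This ring: bore 32 mm, outside 44 mm, 110 to 122 mm above the table.
- mid_ring (a point): Centre of the mouth of the middle ring, same axis, 95 mm above the table. Bore 24 mm, outside 36 mm, 83 to 95 mm above the table. Two spring shoes in its bore, on its -x and +x sides, pinch the rod with about 6 N each: it slides with a steady drag of 5 to 9 N, less at a standstill, and does not fall through by its own weight.
- stand: The fixed antenna stand; origin on the ring axis at the table, z up. Black round base 160 mm across, 12 mm high, its centre at y = +22 mm; aluminium post 16 mm thick, 133 mm high, at y = +52 mm. It carries three level rings, one below another, on one upright axis: bores 32, 24 and 10 mm. The last is too small for the rod and stops its foot.
- stop_ring (a joint): How far the lowest ring (steel, bore 10 mm, outside 30 mm) is pushed down on its spring, m: 0 free, 0.006 end of travel, rigid. Spring: 2 N per mm. The ring's own height is not given and differs each time: its free top face lies 30 to 65 mm above the table, to be found by feel. When the rod is let go while pressing, it stays or rises with the ring by a few mm until it bears by its weight (1 mm).
- meter_c (a point): Centre of a white panel meter, 60 by 96 by 96 mm, standing loose on the table. Leave it.
- screwdriver_grip (a point): Handle of a loose screwdriver lying on the table. Leave it.
- wrench_grip (a point): Handle of a loose wrench lying on the table. Leave it.
- jar_c (a point): Centre of a clear jar, 64 mm across, 85 mm high, standing loose. Leave it.
- adapter_c (a point): Centre of a small upright metal connector adapter, 22 mm across, 36 mm high, loose on the table between rack and stand. Leave it.
- collar_c (a point): Centre of a loose steel collar, 32 mm across, 14 mm high, lying on the table between rack and stand. Leave it.
There are look-alikes about, which are no part of the job. Leave any red look-alike of the stand alone.

How it is judged:
On the way, in this order (a step that is already met when the one before it is completed fails the run):
1. the tall rod is held over the stand's top ring, within 16 mm of the ring axis (height (world z) of rod_center above 0.19 m and horizontal distance between rod_center and top_ring below 0.016 m), for 0.1 s.
2. the rod has been passed down through the two upper rings (height (world z) of rod_center below 0.16 m and horizontal distance between rod_center and top_ring below 0.008 m and angle between rod_center's own z axis and vertical below 0.12 rad), for 0.05 s.
3. the rod has pressed the lowest ring down on its spring by at least 1.5 mm (value of joint stop_ring above 0.0015 m and horizontal distance between rod_center and top_ring below 0.008 m), for 0.1 s.
At the end, for the whole second after the job is handed in: The tall rod, released, stands upright (within 0.12 rad) in the rings, its centre within 8 mm of the ring axis and less than 155 mm above the table, and keeps the lowest ring pushed down by 0.5 to 5.7 mm (value of joint stop_ring between 0.0005 and 0.0057 m and horizontal distance between rod_center and top_ring below 0.008 m and height (world z) of rod_center below 0.155 m and angle between rod_center's own z axis and vertical below 0.12 rad); the robot touches nothing.
It fails at once if the lowest ring is pushed to the end of its travel (over 5.7 mm) (value of joint stop_ring above 0.0057 m).
It fails at once if the rod is forced against the stand (all contacts together over 40 N) (contact force between rod and stand above 40 N).
It fails at once if another rod is pulled out or another thing on the table is shifted by more than 30 mm (distance of any of rod_mid_center, rod_short_center, meter_c, jar_c, adapter_c, collar_c, screwdriver_grip, wrench_grip from where it was at the start of the episode above 0.03 m).
It also fails if it takes over 64 s, if anything falls off the work surface, if the arm or the gripper's body presses on something with over 40 N, if the wrist force passes 120 N, or if a joint passes its speed limit or range.

## Working session

There is one attempt and no reset: what is moved stays moved. The work goes in short steps, Python scripts to look and compute and a tool call to move; the robot and the scene stay as the last step left them, time stands still between calls to the robot, and variables do not carry over. Pictures are saved under pics/ and viewed, and the job is handed in when it is done.

Besides the shell and the picture viewer there is one more tool, called after "Call:" by a JSON object that holds its "name" and its "arguments", one argument or row to a line. apply_moves: Moves the arm, as the interface text tells. Its arguments: {"type":"object","properties":{"motion":{"type":"array"},"squeeze":{"type":"number"}},"required":["motion"]}

```bash
ls; mkdir -p pics; python3 - <<'E'
from station import manip
import cv2
s=manip.sense(); print(s)
for n in ["side","top","wrist"]:
    c=manip.get_calibration(n); print(n,c)
    cv2.imwrite(f"pics/a_{n}.png",manip.snapshot(n)[:,:,::-1])
E
```

```text
pics
{'t': 0.0, 'q': array([-1.32153721e+00,  5.28437386e-01,  1.43392550e+00,  2.94163007e-05,
        1.18139939e+00, -1.78521184e-01]), 'qd': array([ 1.49083263e-03, -3.61091974e-03, -2.79174912e-05,  4.42177244e-04,
       -4.51160461e-06,  1.11136207e-03]), 'tau': array([-7.57846283e-04, -4.42355275e+01, -1.78021842e+01, -3.17891836e-04,
        8.49585427e-03, -8.38104029e-06]), 'tcp_pos': array([ 0.25912286, -0.56795555,  0.23034393]), 'tool_rot': array([-0.15010617,  0.69176101, -0.69022713,  0.15007114]), 'force': array([-0.15923023, -1.0617293 , -0.34557543]), 'ft_torque': array([ 0.03579549,  0.0046434 , -0.03279019]), 'finger_gap': 1.001208649053009}
side {'intrinsics': array([[464.04084698,   0.        , 282.13975795],
       [  0.        , 464.04084698, 211.51421062],
       [  0.        ,   0.        ,   1.        ]]), 'dist_coeffs': array([-0.0018095,  0.       ,  0.       ,  0.       ,  0.       ]), 'extrinsics': array([[ 0.93556134,  0.23183399, -0.26641693,  0.24145193],
       [-0.35311224,  0.6270023 , -0.69439172, -0.78650238],
       [ 0.00606042,  0.74372113, 
[... 528 characters left out ...]
767681,  1.01835125],
       [ 0.        ,  0.        ,  0.        ,  1.        ]])}
wrist {'intrinsics': array([[356.74531972,   0.        , 278.11472016],
       [  0.        , 356.74531972, 209.05413398],
       [  0.        ,   0.        ,   1.        ]]), 'dist_coeffs': array([0.00360531, 0.        , 0.        , 0.        , 0.        ]), 'extrinsics': array([[ 4.14789778e-01,  8.70819095e-01,  2.63862738e-01,
         3.26664073e-01],
       [-9.09917070e-01,  3.97159585e-01,  1.19646103e-01,
        -5.38005185e-01],
       [-6.05504836e-04, -2.89721190e-01,  9.57110895e-01,
         3.73211332e-01],
       [ 0.00000000e+00,  0.00000000e+00,  0.00000000e+00,
         1.00000000e+00]])}
```

View pics/a_side.png

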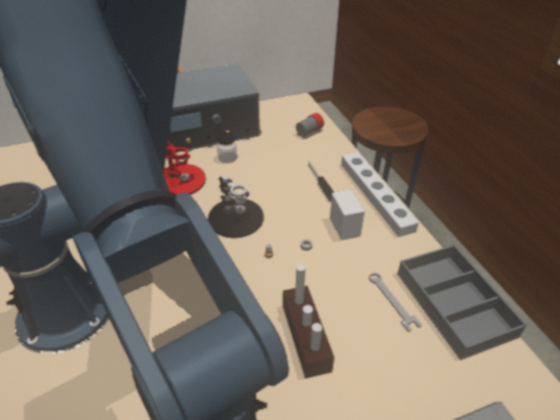

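View pics/a_top.png

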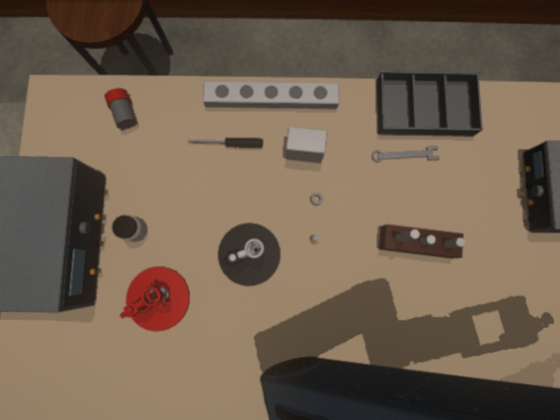

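View pics/a_wrist.png

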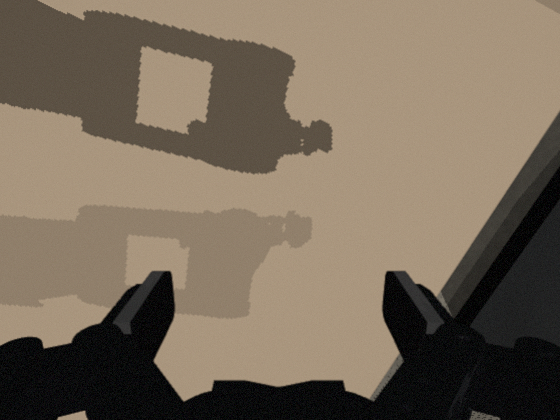

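The side view shows the rack at about (307,330), with the tall rod at its far, stand-side end (300,285). The black stand is at (236,205) and the red look-alike at (180,170). In the top view the stand is at (250,253) and the rack at (422,241). Next I enlarge both.

```bash
cat > h.py <<'E'
import numpy as np, cv2
from station import manip
from scipy.spatial.transform import Rotation as R
def ray(c,uv):
    p=cv2.undistortPoints(np.array([[uv]],float),c["intrinsics"],np.array(c["dist_coeffs"]))[0,0]
    E=c["extrinsics"]; d=E[:3,:3]@np.array([p[0],-p[1],-1.]); return E[:3,3],d
def atz(c,uv,z):
    o,d=ray(c,uv); return o+d*(z-o[2])/d[2]
def proj(c,P):
    E=c["extrinsics"]; q=(np.atleast_2d(P)-E[:3,3])@E[:3,:3]; q=q*[1,-1,-1]
    return cv2.projectPoints(q,np.zeros(3),np.zeros(3),c["intrinsics"],np.array(c["dist_coeffs"]))[0][:,0]
def tri(cs,uvs):
    A=np.zeros((3,3));b=np.zeros(3)
    for c,u in zip(cs,uvs):
        o,d=ray(c,u);d=d/np.linalg.norm(d);M=np.eye(3)-np.outer(d,d);A+=M;b+=M@o
    return np.linalg.solve(A,b)
def crop(src,dst,x0,y0,w,h,k):
    im=cv2.imread(src)[y0:y0+h,x0:x0+w]; im=cv2.resize(im,None,fx=k,fy=k,interpolation=cv2.INTER_CUBIC)
    for i in range(0,w,10): cv2.putText(im,str(x0+i),(i*k,8),0,.3,(0,255,255),1); cv2.line(im,(i*k,10),(i*k,14),(0,255,255),1)
    for i in range(0,h,10): cv2.putText(im,str(y0+i),(0,i*k+3),0,.3,(0,255,255),1)
    cv2.imwrite(dst,im)
E
python3 - <<'E'
from h import *
crop("pics/a_top.png","pics/b1.png",370,210,100,60,8)
crop("pics/a_top.png","pics/b2.png",210,215,80,75,8)
crop("pics/a_side.png","pics/b3.png",270,255,75,75,8)
crop("pics/a_side.png","pics/b4.png",200,165,75,75,8)
E
```

```text
(no output)
```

View pics/b1.png

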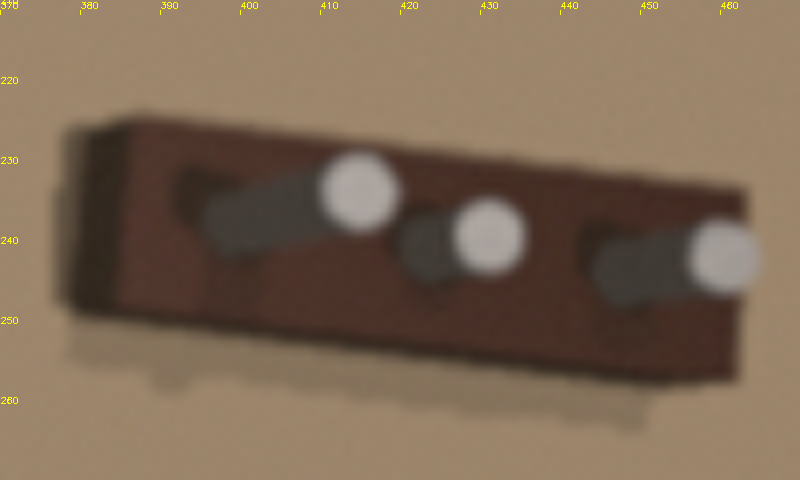

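View pics/b2.png

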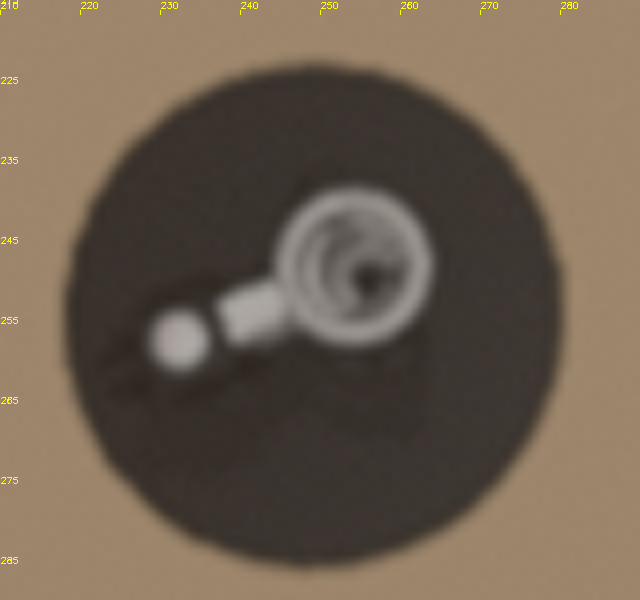

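View pics/b3.png

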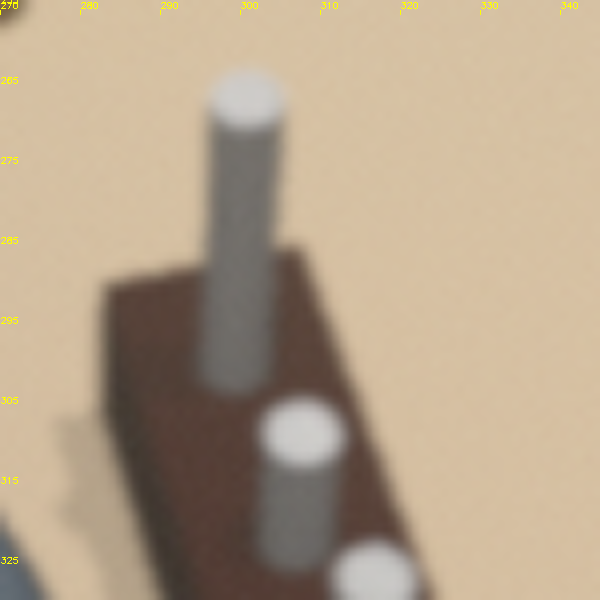

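View pics/b4.png

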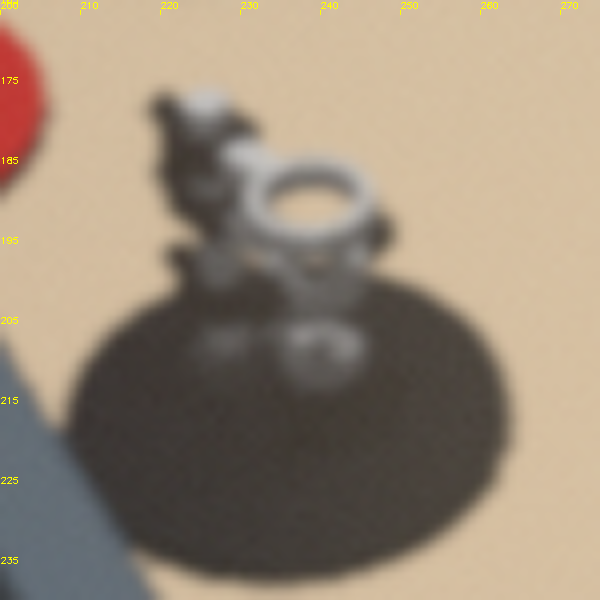

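```bash
python3 - <<'E'
from h import *
T=manip.get_calibration("top");S=manip.get_calibration("side")
print("rodtop",atz(T,(414.6,233.6),.17),atz(S,(300.4,266.8),.17),tri([T,S],[(414.6,233.6),(300.4,266.8)]))
print("rodbase",atz(T,(398.6,237.7),.06),atz(S,(299.2-.2,300),.06))
print("midtop",atz(T,(430.8,239.2),.125), "short",atz(T,(460,241.6),.105))
print("ring",atz(T,(253.8,247.8),.122),atz(S,(238.4,189.4),.122),tri([T,S],[(253.8,247.8),(238.4,189.4)]))
print("post",atz(T,(232.1,257.1),.133))
b=atz(T,(248.8,253.9),.012);print("base",b)
for n,uv,z in [("adapter",(314,239),.036),("collar",(316.5,199),.014),("meter",(306,140),.096),("redstand",(158,298),.012),("jar",(127,227),.085)]: print(n,atz(T,uv,z))
for uv in [(387,224.5),(463,233.5),(462,257.5),(383.5,248.5)]: print("rack",atz(T,uv,.06))
s=manip.sense();M=R.from_quat(s["tool_rot"]).as_matrix();print(M)
E
```

```text
rodtop [ 0.5065765  -0.19975973  0.17      ] [ 0.50880472 -0.19886157  0.17      ] [ 0.50741542 -0.19965789  0.17111055]
rodbase [ 0.50618246 -0.19758782  0.06      ] [ 0.50843368 -0.20086172  0.06      ]
midtop [ 0.4984534  -0.25159736  0.125     ] short [ 0.49530431 -0.32735829  0.105     ]
ring [0.47373378 0.15005969 0.122     ] [0.47511332 0.14868734 0.122     ] [0.47458357 0.14994951 0.12106353]
post [0.45182233 0.19716542 0.133     ]
base [0.46370007 0.16991114 0.012     ]
adapter [0.5020305  0.00661866 0.036     ]
collar [ 0.60718008 -0.00155781  0.014     ]
meter [0.73809369 0.0313324  0.096     ]
redstand [0.35066768 0.39407862 0.012     ]
jar [0.52034722 0.45623869 0.085     ]
rack [ 0.53812729 -0.17010697  0.06      ]
rack [ 0.51849935 -0.35636255  0.06      ]
rack [ 0.46013178 -0.35063385  0.06      ]
rack [ 0.47949837 -0.16001377  0.06      ]
[[-9.09880916e-01 -4.19763529e-04  4.14869308e-01]
 [-4.14869428e-01  1.58811054e-03 -9.09879572e-01]
 [-2.76924059e-04 -9.99998651e-01 -1.61913852e-03]]
```

The rod top is at about (0.507,-0.1995) from both views, and the ring axis at about (0.474,0.150). The heights triangulate to within 1 mm. The post direction gives a stand yaw of about 25°. I move above the rod with the jaws along the rack's x.

Call:
{"name": "apply_moves", "arguments": {
  "motion": [
    [85,-1.0,0,-0.6,-0.5],
    [85,-2.1,0,-1.3,-1],
    [85,-3.2,0,-2.0,-1.5],
    [85,-4.4,0,-2.7,-2.1],
    [85,-5.6,0,-3.4,-2.7],
    [85,-6.8,0,-4.2,-3.3],
    [85,-8.0,0,-4.9,-3.9],
    [85,-9.2,0,-5.7,-4.5],
    [85,-10.4,0,-6.4,-5.1],
    [85,-11.5,0,-7.1,-5.6],
    [85,-12.3,0,-7.6,-5.95],
    [85,-12.6,0,-7.75,-5.95]
  ],
  "squeeze": 40
}}

```text
t: 1.65
tcp_pos: [0.5072, -0.1988, 0.2311]
tool_rot: [-0.474, 0.525, -0.525, 0.474]
force: [-1.2, -0.4, 0.2]
finger_gap: 0.997
```

Call:
{"name": "apply_moves", "arguments": {
  "motion": [
    [85,0,0,0,0],
    [85,0,0,0,0],
    [85,0,0,0,0]
  ]
}}

```text
t: 2.02
tcp_pos: [0.5063, -0.2012, 0.2313]
tool_rot: [-0.473, 0.526, -0.526, 0.473]
force: [-0.8, -0.1, 0.5]
finger_gap: 0.996
```

```bash
python3 - <<'E'
from h import *
s=manip.sense();M=R.from_quat(s["tool_rot"]).as_matrix();print(s["t"],s["q"],s["tcp_pos"],s["force"],M.round(4))
c=manip.get_calibration("wrist");print(c)
cv2.imwrite("pics/c_wrist.png",manip.snapshot("wrist")[:,:,::-1])
print(proj(c,[[.507,-.1995,.17],[.507,-.199,.06]]))
cv2.imwrite("pics/c_side.png",manip.snapshot("side")[:,:,::-1])
E
```

```text
2.025 [-5.83336469e-01  4.19914700e-01  1.63443190e+00 -2.27546718e-04
  1.08733597e+00 -4.76924107e-01] [ 0.50632715 -0.20122784  0.23128708] [-0.75344867 -0.12977676  0.46404   ] [[-1.061e-01 -2.000e-04  9.944e-01]
 [-9.944e-01 -1.000e-04 -1.061e-01]
 [ 1.000e-04 -1.000e+00 -2.000e-04]]
{'intrinsics': array([[356.74531972,   0.        , 278.11472016],
       [  0.        , 356.74531972, 209.05413398],
       [  0.        ,   0.        ,   1.        ]]), 'dist_coeffs': array([0.00360531, 0.        , 0.        , 0.        , 0.        ]), 'extrinsics': array([[ 9.94346104e-01,  1.01723453e-01,  3.04657802e-02,
         5.14365434e-01],
       [-1.06186556e-01,  9.51209252e-01,  2.89698765e-01,
        -1.28082597e-01],
       [ 4.89826593e-04, -2.91295895e-01,  9.56632877e-01,
         3.74026732e-01],
       [ 0.00000000e+00,  0.00000000e+00,  0.00000000e+00,
         1.00000000e+00]])}
[[278.37859972 224.32494754]
 [278.17344116 183.20870234]]
```

View pics/c_wrist.png

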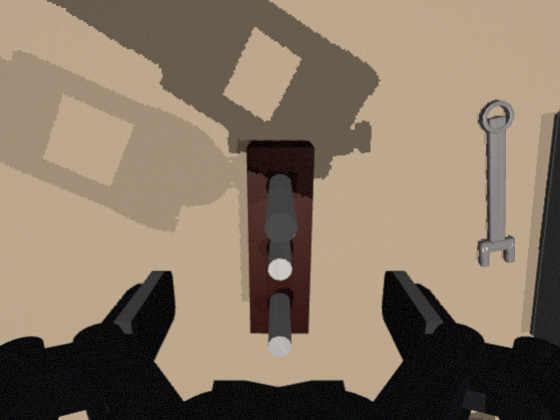

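View pics/c_side.png

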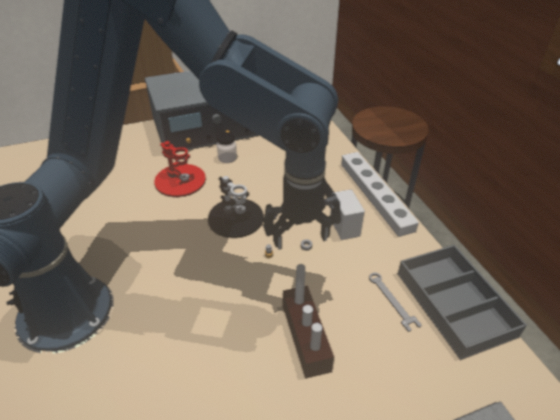

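The wrist view shows the tall rod's top at (281,226) against a predicted (278,224), so the rod is about 1.5 mm further in +x. The jaws straddle it. I descend and grip.

Call:
{"name": "apply_moves", "arguments": {
  "motion": [
    [85,-0.03,0.5,0.05,0],
    [85,-0.03,1.2,0.05,0],
    [85,-0.03,2.0,0.05,0],
    [85,-0.03,2.7,0.05,0],
    [85,-0.03,3.2,0.05,0],
    [85,-0.03,3.43,0.05,0],
    [85,-0.03,3.43,0.05,0],
    [50,-0.03,3.43,0.05,0],
    [30,-0.03,3.43,0.05,0],
    [15,-0.03,3.43,0.05,0],
    [10,-0.03,3.43,0.05,0],
    [10,-0.03,3.43,0.05,0]
  ],
  "squeeze": 40
}}

```text
t: 3.62
tcp_pos: [0.5085, -0.1997, 0.1289]
tool_rot: [0.473, -0.525, 0.526, -0.473]
force: [-0.3, -0.0, 3.5]
finger_gap: 0.222
```

Call:
{"name": "apply_moves", "arguments": {
  "motion": [
    [10,0,0,0,0],
    [10,0,0,0,0],
    [10,0,0,0,0],
    [10,0,0,0,0]
  ]
}}

```text
t: 4.12
tcp_pos: [0.5085, -0.1997, 0.1289]
tool_rot: [0.473, -0.525, 0.526, -0.473]
force: [-1.7, 0.4, 5.5]
finger_gap: 0.223
```

```bash
python3 - <<'E'
from h import *
s=manip.sense();print(s)
cv2.imwrite("pics/d_wrist.png",manip.snapshot("wrist")[:,:,::-1])
E
```

```text
{'t': 4.125, 'q': array([-5.78748174e-01,  5.67578969e-01,  1.72494523e+00, -1.69298817e-04,
        8.48611675e-01, -4.74187008e-01]), 'qd': array([ 1.44924425e-03, -2.13429105e-05, -1.01731617e-03,  1.62419169e-03,
       -9.00159223e-04,  1.86903289e-03]), 'tau': array([ 9.36781196e-02, -3.77272582e+01, -1.17286152e+01,  1.17718005e-01,
       -3.77044268e-01, -3.20770605e-04]), 'tcp_pos': array([ 0.50847707, -0.19968112,  0.12886423]), 'tool_rot': array([ 0.47321991, -0.52525112,  0.52558636, -0.47321576]), 'force': array([-1.67581283,  0.40536923,  5.54805198]), 'ft_torque': array([0.04931196, 0.29455949, 0.0140746 ]), 'finger_gap': 0.2233208402822941}
```

View pics/d_wrist.png

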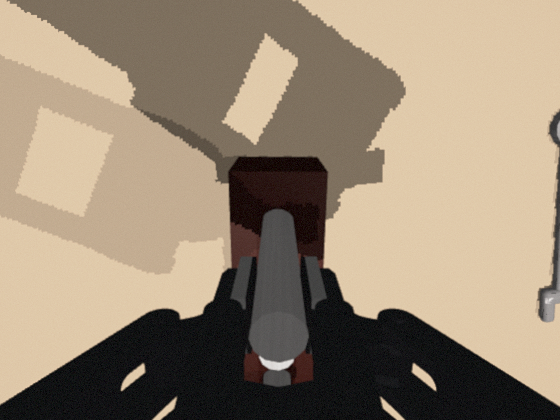

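Call:
{"name": "apply_moves", "arguments": {
  "motion": [
    [10,0,-0.15,0,0],
    [10,0,-0.4,0,0],
    [10,0,-0.8,0,0],
    [10,0,-1.3,0,0],
    [10,0,-1.8,0,0],
    [10,0,-2.3,0,0],
    [10,0,-2.9,0,0],
    [10,0,-3.5,0,0],
    [10,0,-4.1,0,0],
    [10,0,-4.6,0,0],
    [10,0,-5.0,0,0],
    [10,0,-5.0,0,0]
  ],
  "squeeze": 50
}}

```text
t: 5.68
tcp_pos: [0.5088, -0.1998, 0.2795]
tool_rot: [0.473, -0.525, 0.526, -0.473]
force: [0.1, 0.4, -2.7]
finger_gap: 0.221
```

Call:
{"name": "apply_moves", "arguments": {
  "motion": [
    [10,0,0,0,0],
    [10,0,0,0,0],
    [10,0,0,0,0]
  ]
}}

```text
t: 6.05
tcp_pos: [0.5081, -0.1994, 0.2778]
tool_rot: [-0.473, 0.526, -0.525, 0.473]
force: [0.0, -1.2, -2.4]
finger_gap: 0.218
```

```bash
python3 - <<'E'
from h import *
s=manip.sense();print(s["tcp_pos"],s["tool_rot"],s["force"],s["finger_gap"])
print(manip.get_calibration("wrist")["extrinsics"])
for n in ["wrist","side","top"]: cv2.imwrite(f"pics/e_{n}.png",manip.snapshot(n)[:,:,::-1])
E
```

```text
[ 0.50814711 -0.19939197  0.27781412] [-0.47329802  0.52588472 -0.52501062  0.47307303] [ 0.00971438 -1.20087295 -2.42957788] 0.21822019351493158
[[ 9.94529917e-01  9.98154378e-02  3.07753633e-02  5.16181447e-01]
 [-1.04451177e-01  9.51623044e-01  2.88969780e-01 -1.26351806e-01]
 [-4.42899714e-04 -2.90603615e-01  9.56843427e-01  4.20616826e-01]
 [ 0.00000000e+00  0.00000000e+00  0.00000000e+00  1.00000000e+00]]
```

View pics/e_wrist.png

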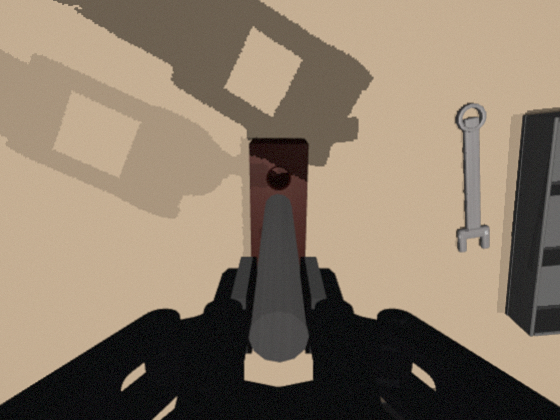

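View pics/e_side.png

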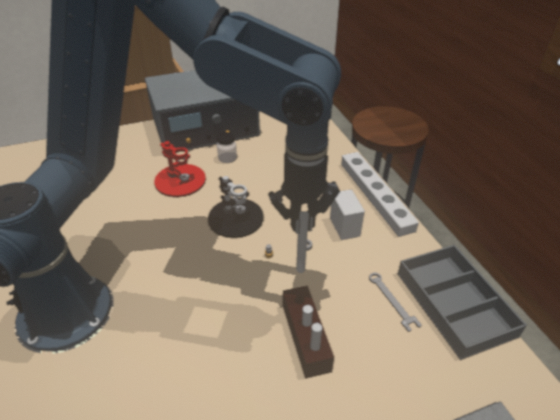

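The rod is out of the rack and gripped, with a weight reading of about 2.4 N. I check its tilt by overlaying a vertical-rod model on the wrist and side views.

```bash
cat > ov.py <<'E'
from h import *
def rodpts(x,y,zf,tx,ty):
    # (x,y) axis at foot height zf ; tx,ty slope
    th=np.linspace(0,2*np.pi,24,endpoint=False);out=[]
    for h,r in [(0,.007),(.006,.01),(.05,.01),(.1,.01),(.16,.01)]:
        out.append(np.c_[x+tx*h+r*np.cos(th),y+ty*h+r*np.sin(th),np.full(24,zf+h)])
    return out
def overlay(img,c,x,y,zf,tx,ty,dst,x0,y0,w,h,k):
    im=cv2.imread(img)[y0:y0+h,x0:x0+w];im=cv2.resize(im,None,fx=k,fy=k,interpolation=cv2.INTER_CUBIC)
    for ring in rodpts(x,y,zf,tx,ty):
        p=((proj(c,ring)-[x0,y0]+.5)*k).astype(int)
        cv2.polylines(im,[p.reshape(-1,1,2)],True,(0,255,0),1)
    cv2.imwrite(dst,im)
E
python3 - <<'E'
from ov import *
W=manip.get_calibration("wrist");S=manip.get_calibration("side");T=manip.get_calibration("top")
a=(.508,-.1995,.160,0,0)
overlay("pics/e_wrist.png",W,*a,"pics/f1.png",200,170,160,210,3)
overlay("pics/e_side.png",S,*a,"pics/f2.png",265,200,75,85,7)
overlay("pics/e_top.png",T,*a,"pics/f3.png",370,180,100,75,7)
E
```

```text
(no output)
```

View pics/f1.png

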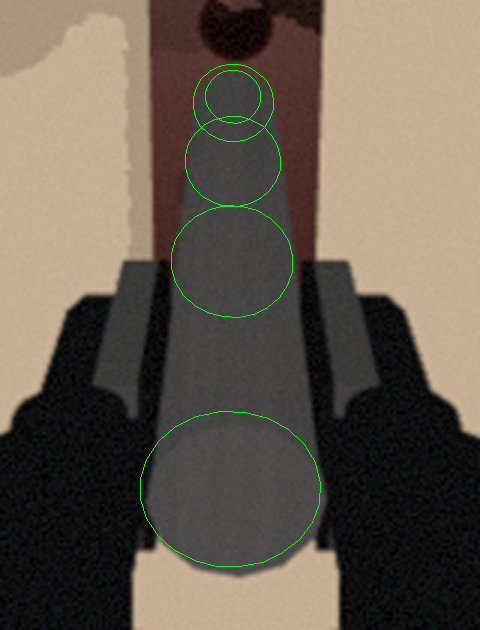

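View pics/f2.png

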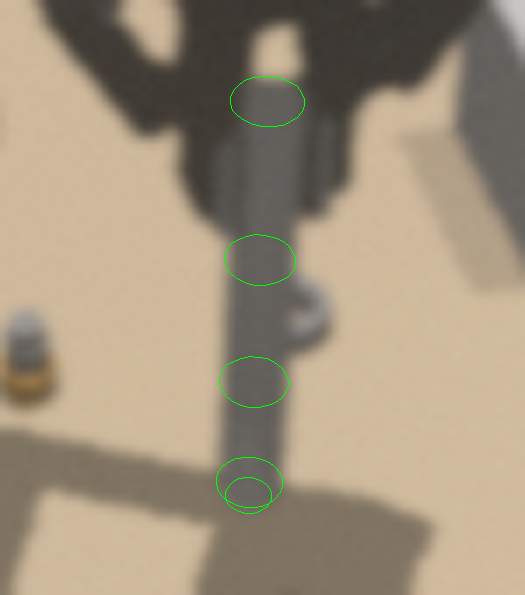

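View pics/f3.png

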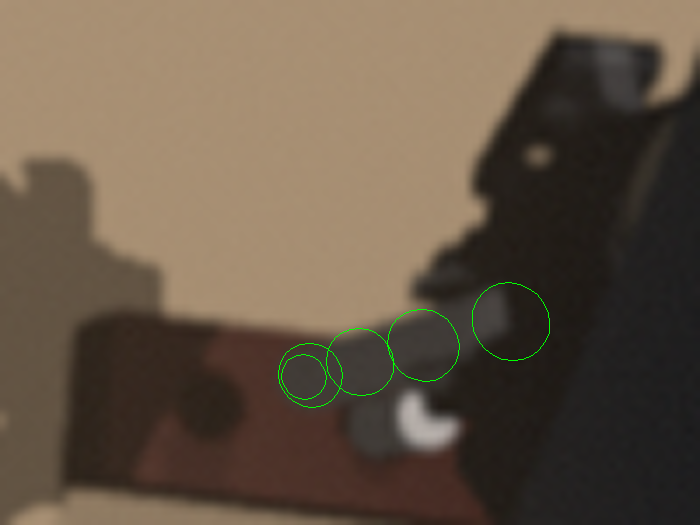

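```bash
python3 - <<'E'
from h import *
crop("pics/e_side.png","pics/g1.png",285,240,40,40,14)
crop("pics/e_top.png","pics/g2.png",390,205,70,50,11)
crop("pics/e_wrist.png","pics/g3.png",240,180,80,60,9)
E
```

```text
(no output)
```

View pics/g1.png

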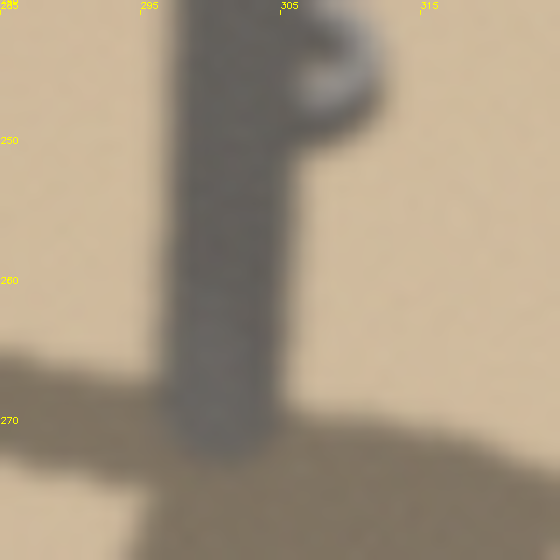

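View pics/g2.png

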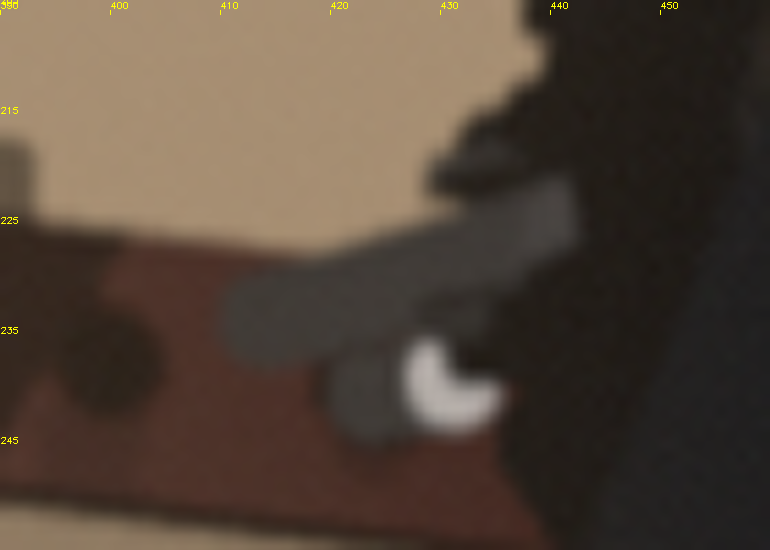

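View pics/g3.png

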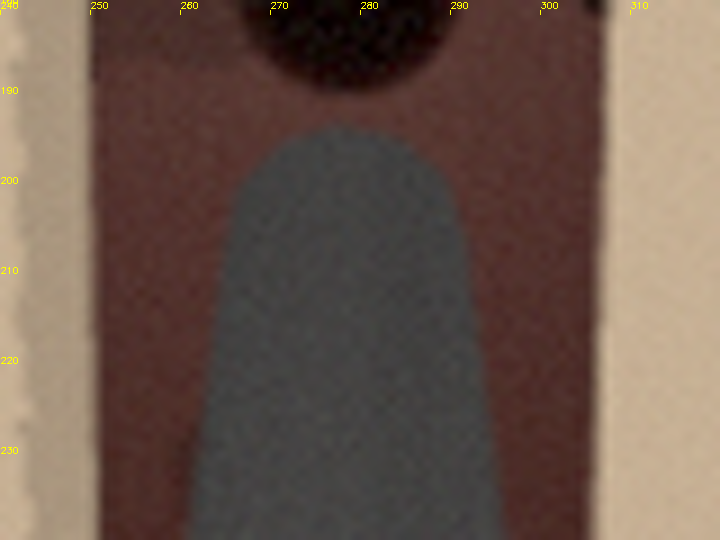

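```bash
cat > fit.py <<'E'
from ov import *
from scipy.optimize import least_squares
def fit(obs,x0):
    def f(p):
        ring=np.vstack(rodpts(*p[:5])); r=[]
        for c,pts in obs:
            h=cv2.convexHull(proj(c,ring).astype(np.float32))
            for u in pts: r.append(cv2.pointPolygonTest(h,(float(u[0]),float(u[1])),True))
        return np.array(r+[ (p[3])/.05,(p[4])/.05])
    s=least_squares(f,x0,diff_step=1e-3,x_scale=[.01,.01,.01,.01,.01],loss="soft_l1");return s.x,f(s.x)
E
python3 - <<'E'
from fit import *
W=manip.get_calibration("wrist");S=manip.get_calibration("side");T=manip.get_calibration("top")
oS=(S,[(297,246.7),(296.2,266.7),(305.7,253.8),(304.8,266.7),(300.4,272.7)])
oW=(W,[(278,193.4),(260.9,235.1),(295.1,235.1),(264.7,207.3),(291.2,207.3),(279.5,361.2),(248.6,336.2),(307.9,336.2)])
oT=(T,[(409.4,234),(425.9,225.9),(416.8,237.5),(435,222.1)])
for o in ([oS,oW,oT],[oW],[oS,oT]):
    p,r=fit(o,[.508,-.1995,.162,.001,.001]);print(p.round(4),r.round(1))
E
```

```text
[ 0.5082 -0.2013  0.1595  0.0015  0.0006] [ 0.3  0.3  0.5  0.6  0.9  0.2  0.2  0.1  0.5  0.3  0.1  0.1  0.1 -0.8
  1.2 -0.2  0.2  0.   0. ]
[ 0.5083 -0.2017  0.1588  0.0009 -0.    ] [-0.1  0.   0.   0.3  0.3  0.  -0.1 -0.1  0.  -0. ]
[ 5.078e-01 -1.999e-01  1.604e-01  5.000e-04 -1.990e-02] [ 0.5  0.7  0.3  0.2  0.2 -0.3  0.9 -0.1 -0.3  0.  -0.4]
```

The wrist fit shows the rod vertical within 0.1°, with the foot at z≈0.159 and about 1–2 mm toward -y from the TCP. I carry it over the stand.

Call:
{"name": "apply_moves", "arguments": {
  "motion": [
    [10,-0.4,0,-0.08,0],
    [10,-1.2,0,-0.25,0],
    [10,-2.3,0,-0.47,0],
    [10,-3.5,0,-0.72,0],
    [10,-4.7,0,-0.96,0],
    [10,-5.9,0,-1.2,0],
    [10,-7.1,0,-1.45,0],
    [10,-8.3,0,-1.7,0],
    [10,-9.4,0,-1.92,0],
    [10,-10.4,0,-2.13,0],
    [10,-11.1,0,-2.27,0],
    [10,-11.48,0,-2.35,0]
  ]
}}

```text
t: 7.7
tcp_pos: [0.4727, 0.1525, 0.2785]
tool_rot: [-0.474, 0.525, -0.525, 0.474]
force: [0.5, -0.9, -2.8]
finger_gap: 0.222
```

Call:
{"name": "apply_moves", "arguments": {
  "motion": [
    [10,0,0,0,0],
    [10,0,0,0,0],
    [10,0,0,0,0],
    [10,0,0,0,0]
  ]
}}

```text
t: 8.2
tcp_pos: [0.4743, 0.1497, 0.2784]
tool_rot: [-0.473, 0.526, -0.526, 0.473]
force: [0.1, -0.9, -2.1]
finger_gap: 0.222
```

```bash
python3 - <<'E'
from h import *
s=manip.sense();print(s["t"],s["q"],s["tcp_pos"],R.from_quat(s["tool_rot"]).as_matrix().round(3),s["force"],s["finger_gap"])
for n in ["wrist","side","top"]: cv2.imwrite(f"pics/i_{n}.png",manip.snapshot(n)[:,:,::-1])
crop("pics/i_wrist.png","pics/i1.png",200,100,160,160,4)
crop("pics/i_side.png","pics/i2.png",205,130,70,100,6)
crop("pics/i_top.png","pics/i3.png",210,190,100,90,7)
E
```

```text
8.2 [ 8.07513527e-02  2.96439794e-01  1.68665077e+00 -7.75752161e-05
  1.15867403e+00  1.86481845e-01] [0.47433769 0.14972861 0.27835504] [[-0.106 -0.     0.994]
 [-0.994 -0.    -0.106]
 [ 0.    -1.    -0.   ]] [ 0.11664781 -0.87817171 -2.13303786] 0.22159494111624162
```

View pics/i1.png

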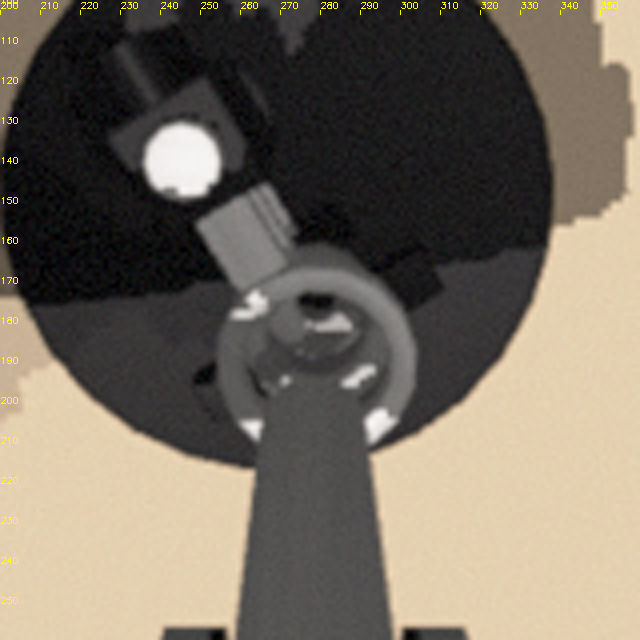

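View pics/i2.png

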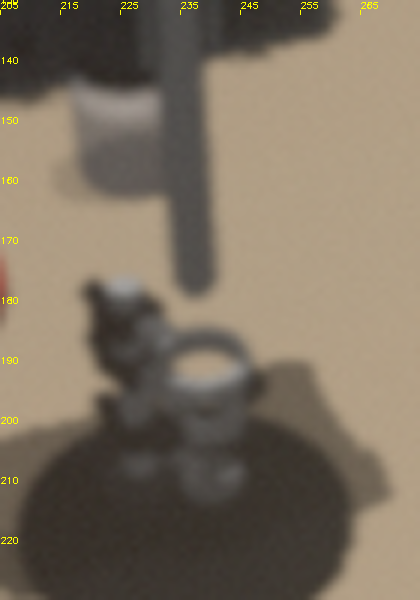

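View pics/i3.png

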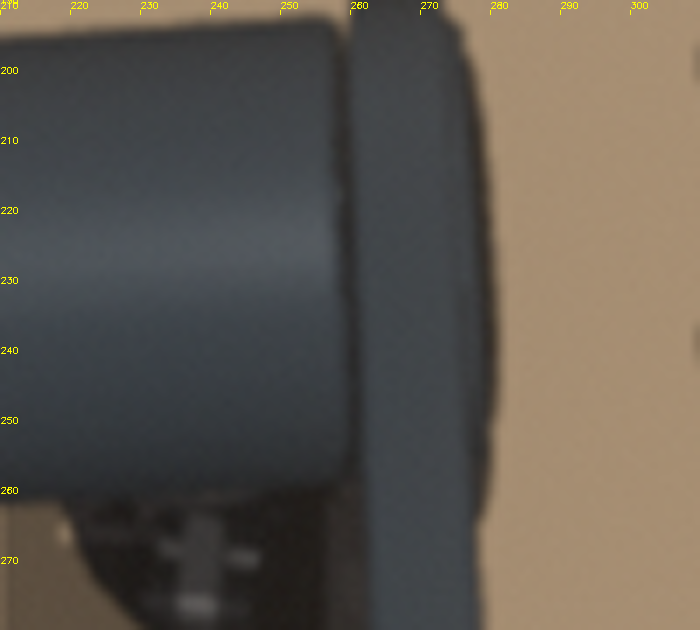

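```bash
python3 - <<'E'
from fit import *
W=manip.get_calibration("wrist");S=manip.get_calibration("side")
th=np.linspace(0,2*np.pi,72)
def circ(c,x,y,r,z): return proj(c,np.c_[x+r*np.cos(th),y+r*np.sin(th),np.full(72,z)]).astype(np.float32)
pts=[(254.1,188.4),(303.6,188.4),(279.6,166.1)]
f=lambda p:[cv2.pointPolygonTest(circ(W,p[0],p[1],.022,.122),u,True) for u in pts]
s=least_squares(f,[.474,.15],diff_step=1e-3);print("ring wrist",s.x,s.fun)
rw=s.x
print("post",atz(W,(245.4,139.8),.133))
oW=(W,[(278,193.4),(260.9,235.1),(295.1,235.1)])
# side foot: crop i2 bottom (195,298), left edge x=168@y=200? right 211@y=230
oS=(S,[(205+195/6-.4,130+298/6-.4),(205+170/6-.4,130+210/6-.4),(205+214/6-.4,130+250/6-.4),(205+206/6-.4,130+150/6-.4)])
print(fit([oS],[.474,.148,.159,0,0]))
im=cv2.imread("pics/i_wrist.png")[100:260,200:360];im=cv2.resize(im,None,fx=4,fy=4,interpolation=cv2.INTER_CUBIC)
for a,b in [((*rw,.022,.122),(0,255,0)),((*rw,.016,.122),(0,255,0)),((*rw,.018,.095),(255,255,0)),((*rw,.012,.095),(255,255,0)),((.4745,.1474,.007,.159),(0,0,255))]:
    cv2.polylines(im,[((circ(W,*a)-[200,100]+.5)*4).astype(int).reshape(-1,1,2)],True,b,1)
cv2.imwrite("pics/j1.png",im)
E
```

```text
ring wrist [0.47515459 0.14825546] [ 0.57130302  0.57128084 -0.17479601]
post [0.45333706 0.19602554 0.133     ]
(array([5.13279020e-01, 3.04516356e-01, 3.70969747e-02, 1.36263658e-09,
       5.89981539e-04]), array([-6.98245449e-05,  5.92844613e-03, -9.81664128e-02,  1.01290864e-01,
        2.72527316e-08,  1.17996308e-02]))
```

View pics/j1.png

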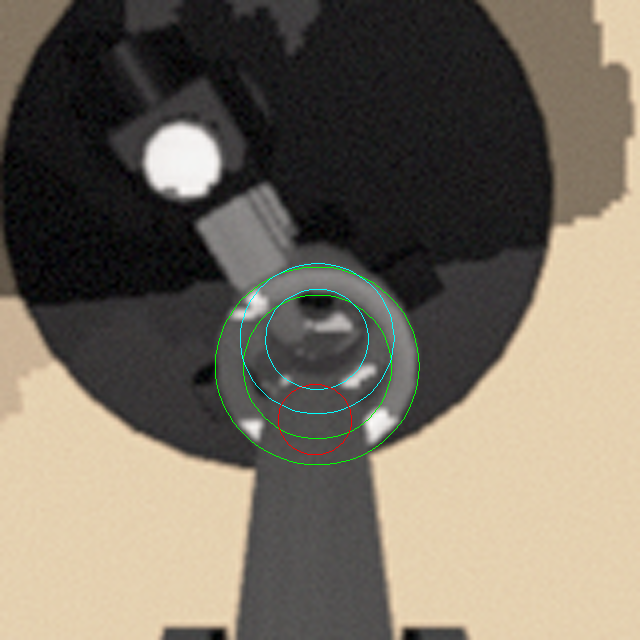

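From the wrist view the ring is at (0.4752,0.1483) and the foot about (0.4745,0.1474), which needs a shift of about 0.5 to 0.9 mm. I shift and lower to just above the middle ring.

Call:
{"name": "apply_moves", "arguments": {
  "motion": [
    [10,-0.025,0,0.015,0],
    [10,-0.025,0.1,0.015,0],
    [10,-0.025,0.3,0.015,0],
    [10,-0.025,0.6,0.015,0],
    [10,-0.025,0.9,0.015,0],
    [10,-0.025,1.2,0.015,0],
    [10,-0.025,1.5,0.015,0],
    [10,-0.025,1.7,0.015,0],
    [10,-0.025,1.85,0.015,0],
    [10,-0.025,1.9,0.015,0],
    [10,-0.025,1.9,0.015,0]
  ]
}}

```text
t: 9.72
tcp_pos: [0.4749, 0.1511, 0.2215]
tool_rot: [0.473, -0.525, 0.526, -0.473]
force: [-0.4, 0.1, -2.6]
finger_gap: 0.222
```

```bash
python3 - <<'E'
from h import *
s=manip.sense();print(s["t"],s["tcp_pos"],s["force"],s["ft_torque"],s["finger_gap"])
for n in ["wrist","side"]: cv2.imwrite(f"pics/k_{n}.png",manip.snapshot(n)[:,:,::-1])
crop("pics/k_wrist.png","pics/k1.png",200,100,160,150,4)
crop("pics/k_side.png","pics/k2.png",205,150,70,80,7)
E
```

```text
9.725 [0.47486107 0.15107435 0.22152014] [-0.42764694  0.05468558 -2.55411946] [ 0.03229209 -0.01669141 -0.04436541] 0.22152928405625322
```

View pics/k1.png

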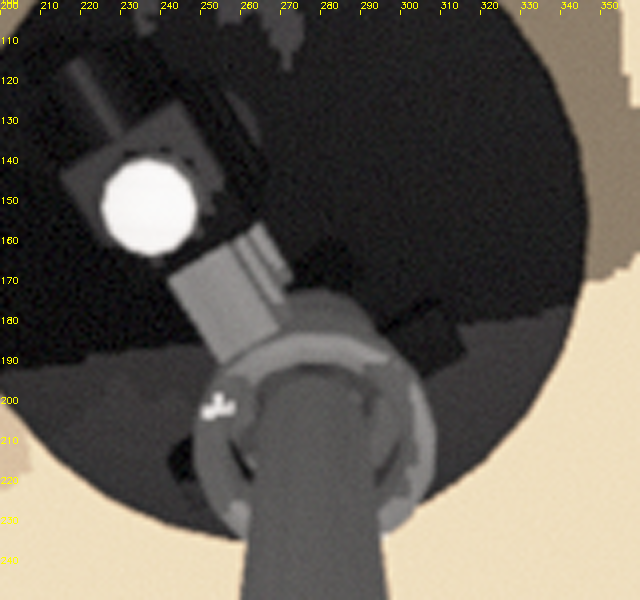

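View pics/k2.png

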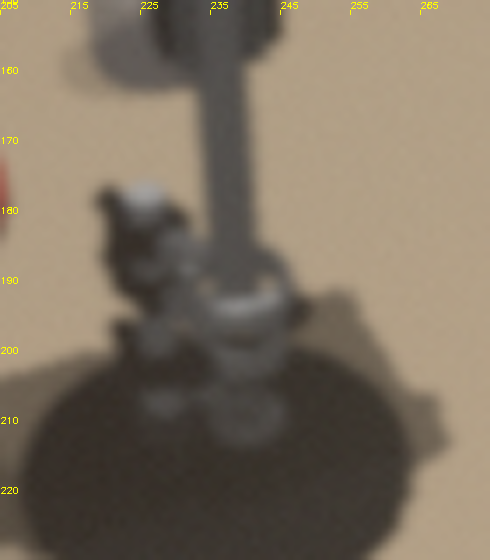

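```bash
python3 - <<'E'
from fit import *
W=manip.get_calibration("wrist")
th=np.linspace(0,2*np.pi,72)
def circ(c,x,y,r,z): return proj(c,np.c_[x+r*np.cos(th),y+r*np.sin(th),np.full(72,z)]).astype(np.float32)
o=lambda x,y:(200+x/4-.375,100+y/4-.375)
pts=[o(193,440),o(436,440),o(315,332)]
f=lambda p:[cv2.pointPolygonTest(circ(W,p[0],p[1],.022,.122),u,True) for u in pts]
s=least_squares(f,[.474,.15],diff_step=1e-3);print("ring",s.x,s.fun)
print("post",atz(W,o(149,207),.133))
im=cv2.imread("pics/k_wrist.png")[100:250,200:360];im=cv2.resize(im,None,fx=4,fy=4,interpolation=cv2.INTER_CUBIC)
t=manip.sense()["tcp_pos"]
L=[((*s.x,.022,.122),(0,255,0)),((*s.x,.016,.122),(0,255,0))]
for dz,r in [(0,.007),(.006,.01),(.02,.01),(.06,.01)]: L.append(((t[0]+.0002,t[1]-.0023,r,t[2]-.119+dz),(0,0,255)))
for a,b in L:
    cv2.polylines(im,[((circ(W,*a)-[200,100]+.5)*4).astype(int).reshape(-1,1,2)],True,b,1)
cv2.imwrite("pics/l1.png",im)
E
```

```text
ring [0.47515694 0.14797593] [ 0.38203487  0.38528996 -0.08377662]
post [0.45325678 0.19568325 0.133     ]
```

View pics/l1.png

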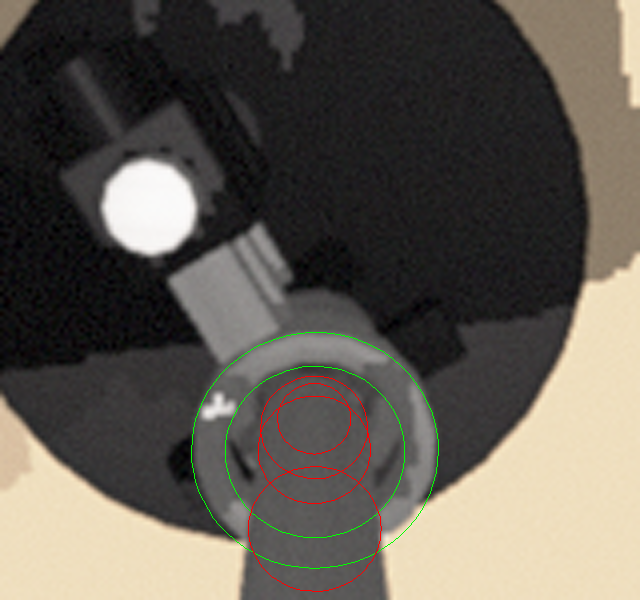

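The model overlay agrees with the image, and the rod is within about 1 mm of the ring axis. I nudge it 0.6 mm in -y and go down slowly through the middle ring, watching force.

Call:
{"name": "apply_moves", "arguments": {
  "motion": [
    [10,0.02,0.07,0,0],
    [10,0.02,0.14,0,0],
    [10,0.02,0.21,0,0],
    [10,0.02,0.28,0,0],
    [10,0.02,0.35,0,0],
    [10,0.02,0.42,0,0],
    [10,0.02,0.42,0,0]
  ]
}}

```text
t: 10.7
tcp_pos: [0.475, 0.1505, 0.2089]
tool_rot: [0.473, -0.525, 0.526, -0.473]
force: [-0.0, 1.0, -1.3]
finger_gap: 0.214
```

Call:
{"name": "apply_moves", "arguments": {
  "motion": [
    [10,0,0.07,0,0],
    [10,0,0.14,0,0],
    [10,0,0.2,0,0],
    [10,0,0.2,0,0]
  ]
}}

```text
t: 11.2
tcp_pos: [0.4748, 0.1503, 0.2025]
tool_rot: [0.473, -0.525, 0.526, -0.473]
force: [0.8, -0.7, -3.2]
finger_gap: 0.218
```

Call:
{"name": "apply_moves", "arguments": {
  "motion": [
    [10,0,0.07,0,0],
    [10,0,0.14,0,0],
    [10,0,0.21,0,0]
  ]
}}

```text
t: 11.58
tcp_pos: [0.475, 0.1504, 0.1966]
tool_rot: [0.473, -0.525, 0.526, -0.473]
force: [-0.6, -0.3, 2.3]
finger_gap: 0.219
```

Call:
{"name": "apply_moves", "arguments": {
  "motion": [
    [10,0,0.07,0,0],
    [10,0,0.14,0,0],
    [10,0,0.21,0,0]
  ]
}}

```text
t: 11.95
tcp_pos: [0.4748, 0.1505, 0.1901]
tool_rot: [0.473, -0.525, 0.526, -0.473]
force: [0.5, -0.2, 3.5]
finger_gap: 0.221
```

```bash
python3 - <<'E'
from h import *
s=manip.sense();print(s["t"],s["tcp_pos"],s["force"],s["ft_torque"],s["finger_gap"])
for n in ["wrist","side"]: cv2.imwrite(f"pics/m_{n}.png",manip.snapshot(n)[:,:,::-1])
crop("pics/m_wrist.png","pics/m1.png",200,150,160,150,4)
crop("pics/m_side.png","pics/m2.png",205,150,70,80,7)
E
```

```text
11.95 [0.47483677 0.15045242 0.19013201] [ 0.5053436  -0.19843419  3.45109658] [-0.06604752 -0.1731169  -0.01349465] 0.2213629835193537
```

View pics/m1.png

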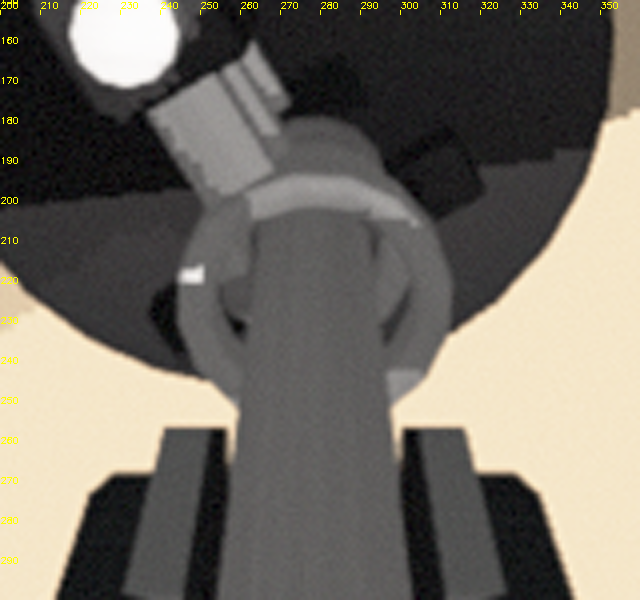

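View pics/m2.png

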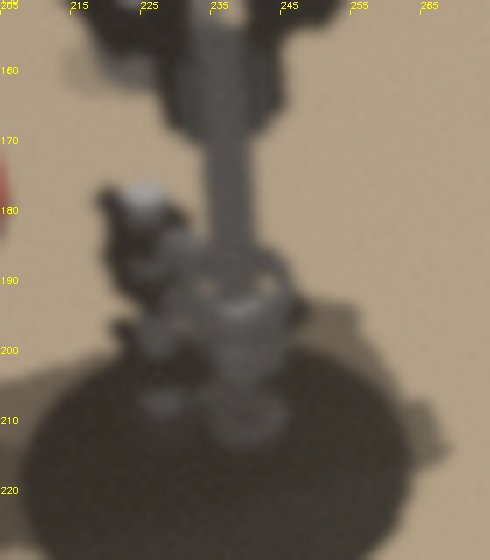

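Drag is about 6 N (from -2.6 to +3.4) and the rod is sliding centrally through the middle ring. Foot is at about 0.071. I now feel for the lowest ring in 3 mm steps.

Call:
{"name": "apply_moves", "arguments": {
  "motion": [
    [10,0,0.033,0,0],
    [10,0,0.067,0,0],
    [10,0,0.1,0,0],
    [10,0,0.133,0,0]
  ]
}}

```text
t: 12.55
tcp_pos: [0.4746, 0.1506, 0.1863]
tool_rot: [-0.473, 0.526, -0.525, 0.473]
force: [1.0, 0.3, 1.9]
finger_gap: 0.22
```

Call:
{"name": "apply_moves", "arguments": {
  "motion": [
    [10,0,0.033,0,0],
    [10,0,0.067,0,0],
    [10,0,0.1,0,0]
  ]
}}

```text
t: 12.92
tcp_pos: [0.4746, 0.1505, 0.1832]
tool_rot: [-0.473, 0.526, -0.525, 0.473]
force: [-0.0, 0.4, 2.7]
finger_gap: 0.218
```

Call:
{"name": "apply_moves", "arguments": {
  "motion": [
    [10,0,0.033,0,0],
    [10,0,0.067,0,0],
    [10,0,0.1,0,0]
  ]
}}

```text
t: 13.3
tcp_pos: [0.4746, 0.1505, 0.1801]
tool_rot: [-0.473, 0.526, -0.525, 0.473]
force: [0.4, 0.8, 4.0]
finger_gap: 0.224
```

Call:
{"name": "apply_moves", "arguments": {
  "motion": [
    [10,0,0.033,0,0],
    [10,0,0.067,0,0]
  ]
}}

```text
t: 13.55
tcp_pos: [0.4746, 0.1505, 0.1781]
tool_rot: [-0.473, 0.525, -0.525, 0.473]
force: [0.3, 0.3, 2.4]
finger_gap: 0.223
```

Call:
{"name": "apply_moves", "arguments": {
  "motion": [
    [10,0,0.033,0,0],
    [10,0,0.067,0,0]
  ]
}}

```text
t: 13.8
tcp_pos: [0.4746, 0.1505, 0.1761]
tool_rot: [-0.473, 0.525, -0.525, 0.473]
force: [0.3, 1.2, 3.1]
finger_gap: 0.216
```

Call:
{"name": "apply_moves", "arguments": {
  "motion": [
    [10,0,0.033,0,0],
    [10,0,0.067,0,0],
    [10,0,0.1,0,0]
  ]
}}

```text
t: 14.18
tcp_pos: [0.4746, 0.1505, 0.1731]
tool_rot: [-0.473, 0.525, -0.525, 0.473]
force: [0.6, 0.7, 1.6]
finger_gap: 0.215
```

Call:
{"name": "apply_moves", "arguments": {
  "motion": [
    [10,0,0.033,0,0],
    [10,0,0.067,0,0],
    [10,0,0.09,0,0]
  ]
}}

```text
t: 14.55
tcp_pos: [0.4747, 0.1505, 0.1707]
tool_rot: [0.473, -0.525, 0.525, -0.473]
force: [-0.3, -0.4, 5.1]
finger_gap: 0.219
```

Call:
{"name": "apply_moves", "arguments": {
  "motion": [
    [10,0,0.025,0,0],
    [10,0,0.05,0,0]
  ]
}}

```text
t: 14.8
tcp_pos: [0.4748, 0.1505, 0.1696]
tool_rot: [0.473, -0.525, 0.525, -0.473]
force: [-0.8, 0.8, 7.3]
finger_gap: 0.218
```

Call:
{"name": "apply_moves", "arguments": {
  "motion": [
    [10,0,0.02,0,0],
    [10,0,0.02,0,0]
  ]
}}

```text
t: 15.05
tcp_pos: [0.4748, 0.1505, 0.169]
tool_rot: [0.473, -0.525, 0.526, -0.473]
force: [-0.6, 0.6, 7.0]
finger_gap: 0.219
```

```bash
python3 - <<'E'
from h import *
for i in range(4):
    s=manip.sense();print(s["t"],s["tcp_pos"],s["force"]); 
    if i<3: im=manip.snapshot(["side","wrist","side"][i]); cv2.imwrite(f"pics/n{i}.png",im[:,:,::-1])
crop("pics/n0.png","pics/n0c.png",205,150,70,80,7)
E
```

```text
15.05 [0.47478276 0.15049111 0.16901244] [-0.60173586  0.5727958   7.04715271]
15.1 [0.47476592 0.15048594 0.16900055] [-1.32439668  0.52690077  7.77046962]
15.15 [0.47478086 0.15047774 0.1690165 ] [-0.2122999   0.25731788  7.33586502]
15.2 [0.47476778 0.15048435 0.1689945 ] [-1.13832294  0.83737129  7.82916968]
```

View pics/n0c.png

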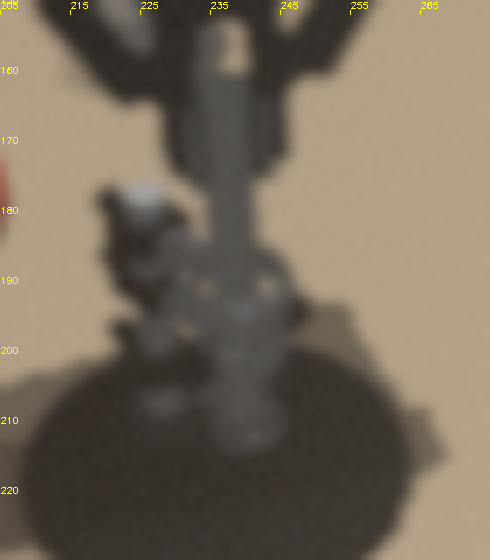

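Contact began near tcp z≈0.172 with about a 2 N/mm slope. The force holds at 7.5 N against a sliding baseline of about 2.7 N, so the ring is down about 2.5–3 mm, half its travel. I release.

Call:
{"name": "apply_moves", "arguments": {
  "motion": [
    [24,0,0,0,0],
    [30,0,0,0,0],
    [40,0,0,0,0],
    [55,0,0,0,0],
    [70,0,0,0,0],
    [70,0,0,0,0],
    [70,0,0,0,0],
    [70,0,0,0,0]
  ]
}}

```text
t: 16.2
tcp_pos: [0.4747, 0.1504, 0.1684]
tool_rot: [0.473, -0.525, 0.525, -0.473]
force: [0.2, 0.3, -0.5]
finger_gap: 0.821
```

```bash
python3 - <<'E'
from h import *
s=manip.sense();print(s["t"],s["tcp_pos"],s["force"],s["finger_gap"])
for n in ["wrist","side"]: cv2.imwrite(f"pics/o_{n}.png",manip.snapshot(n)[:,:,::-1])
E
```

```text
16.2 [0.47467402 0.15044472 0.16842049] [ 0.16478044  0.309387   -0.47081236] 0.8205868948735595
```

View pics/o_wrist.png

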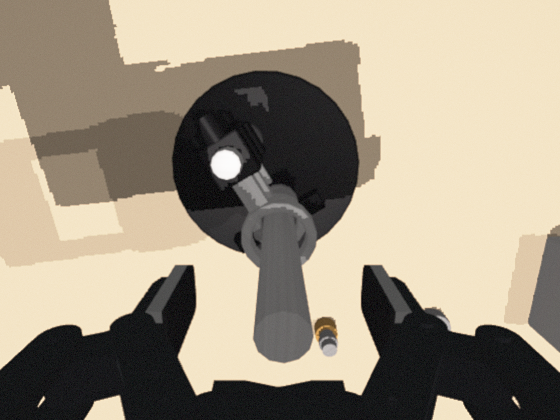

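The wrist view shows the rod free between the open fingers, top at (283,337), standing in the ring at (280,235). I retreat straight up.

Call:
{"name": "apply_moves", "arguments": {
  "motion": [
    [70,0,-0.2,0,0],
    [70,0,-0.6,0,0],
    [70,0,-1.1,0,0],
    [70,0,-1.7,0,0],
    [70,0,-2.3,0,0],
    [70,0,-2.9,0,0],
    [70,0,-3.5,0,0],
    [70,0,-3.9,0,0],
    [70,0,-4.0,0,0],
    [70,0,-4.0,0,0],
    [70,0,-4.0,0,0]
  ]
}}

```text
t: 17.68
tcp_pos: [0.4742, 0.1504, 0.2877]
tool_rot: [-0.474, 0.526, -0.525, 0.473]
force: [-0.5, 0.1, -0.3]
finger_gap: 0.825
```

```bash
python3 - <<'E'
from h import *
s=manip.sense();print(s["t"],s["tcp_pos"],s["force"],s["finger_gap"])
for n in ["wrist","side"]: cv2.imwrite(f"pics/p_{n}.png",manip.snapshot(n)[:,:,::-1])
crop("pics/p_wrist.png","pics/p1.png",200,140,160,140,5)
crop("pics/p_side.png","pics/p2.png",205,130,70,100,6)
E
```

```text
17.675 [0.47421121 0.15039197 0.28772758] [-0.54107122  0.08173054 -0.25513006] 0.8249833517829674
```

View pics/p1.png

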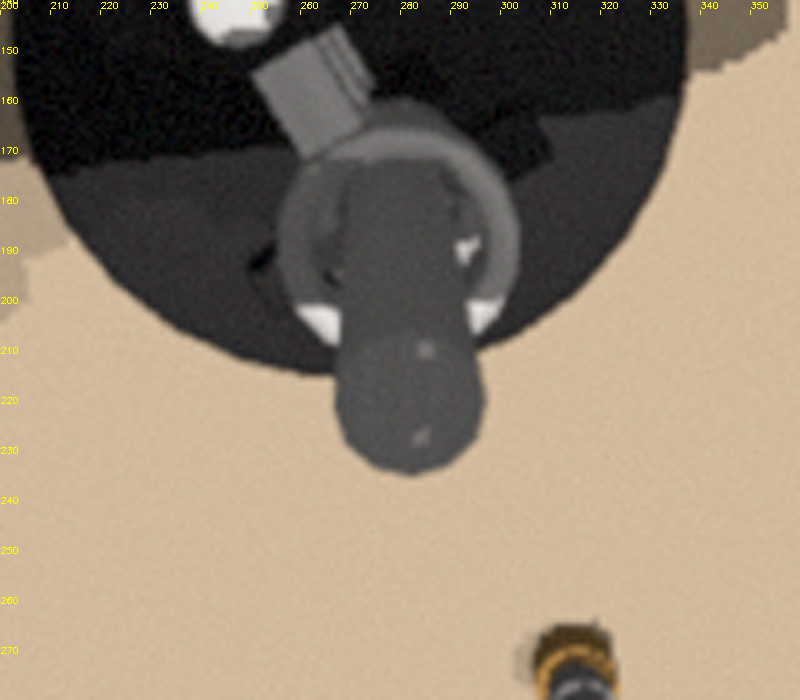

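View pics/p2.png

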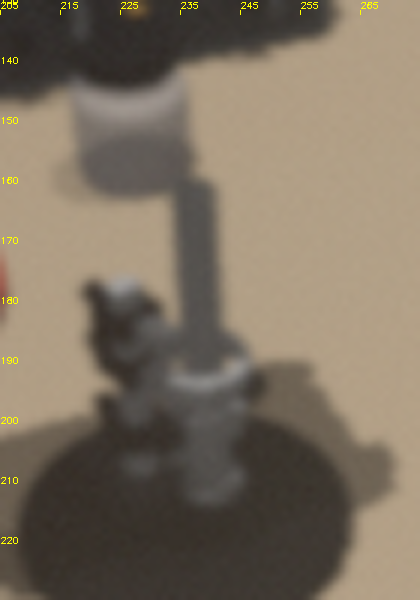

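View pics/p_side.png

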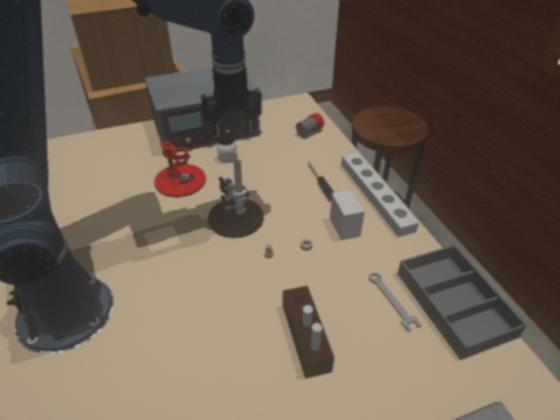

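The rod stands upright in the rings, and everything else is where it was. I do a last fit of its pose.

```bash
python3 - <<'E'
from fit import *
W=manip.get_calibration("wrist");S=manip.get_calibration("side")
o=lambda x,y:(200+x/5-.4,140+y/5-.4)
o2=lambda x,y:(205+x/6-.4,130+y/6-.4)
oW=(W,[o(411,475),o(335,400),o(486,400),o(341,300),o(470,300),o(349,200)])
oS=(S,[o2(195,178),o2(174,230),o2(216,230),o2(181,330),o2(221,330)])
for ob in ([oW],[oW,oS]):
    p,r=fit(ob,[.4748,.149,.051,.001,.001]);print(p.round(4),r.round(2),"centre",p[:3]+np.array([p[3],p[4],1])*.08)
E
```

```text
[ 0.4756  0.1497  0.0499  0.0071 -0.0053] [-0.02  0.12  0.09 -0.11 -0.09 -0.02  0.14 -0.11] centre [0.47614311 0.14924781 0.12988663]
[ 0.4756  0.1502  0.0517  0.0071 -0.0041] [-0.03  0.28  0.18  0.03 -0.    0.07 -0.04  0.22  0.63  0.23  0.72  0.14
 -0.08] centre [0.47617669 0.1498575  0.13171047]
```

```bash
python3 -c "
from station import manip
print(manip.sign_off())"
```

```text
the job is handed in; nothing more can be done
None
```

I took the tall rod out of the rack and lowered it through the two upper rings onto the lowest one. I pressed that ring down about 2.5 to 3 mm of its 6 mm travel, let go, backed the gripper off straight up and handed the job in at about 18 s. The sign-off gives no verdict, so the checks below are my own.

- **Pressing:** drag in the middle ring was about 5 to 6 N. The ring was felt at a foot height of about 53 mm, and the force then rose at roughly 2 N/mm to a steady 7.5 N at standstill. That puts the total load at about 10 N, well under the 40 N limit. I had no direct reading of the ring's travel; the 2.5 to 3 mm is worked out from force and height.
- **After release:** a camera fit gives the rod's centre at about (0.476, 0.149, 0.130) m, 1 to 2 mm from the ring axis, leaning less than 0.01 rad. The foot is at about 50 to 52 mm, so the ring should still be pressed down 1 to 3 mm.
- **Surroundings:** the side view showed the other rods and loose things where they were, and the gripper about 75 mm above the rod's top. I compared these by eye only.
- **Disagreements:** the wrist camera and the two fixed cameras differed by 1 to 2 mm on the ring and rod positions, within the stated calibration. Before insertion, the fixed cameras alone gave the rod a 0.02 rad lean that the wrist view did not show. I went by the wrist view.

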